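Third hand: hold the spring jaw of a board clamp open at the rider

ROBOT

A 6-joint arm with a two-finger parallel gripper is mounted at the origin on a cart in front of the work surface, level with it; the furniture and walls round the work are solid. World frame = base frame: x ahead of the robot, y to its left, z up, the work surface at z = 0. Lengths are in m, angles in rad, forces in N, time in s.
With the tool pointing down it reaches from about 0.375 to 0.9 m from the base axis. Payload 3.1 kg.
Tool frame: the origin (TCP) lies at the very end of the fingers, on their centre line; the grasp point (between the pads) lies 19 mm behind it; z points along the fingers, y is the line along which they close (so a half turn about z gives the same grasp; the last joint's range is limited). The gripper opens to 87 mm and grips with 3 to 60 N. Pads are 19 mm wide; open, the fingers measure 117 mm over their backs; the gripper's body (75 mm by 190 mm) begins 51 mm behind the grasp point.
Start: joints at [-1.373, 0.527, 1.433, -0, 1.181, -0.178], TCP at [0.229, -0.581, 0.223] pointing down, gripper open.
Joint ranges: [-3.08, 3.08], [-0.75, 2.2], [0.22, 2.44], [-1.43, 4.57], [0, 2.65], [-2.85, 2.85]. Speed limits (rad/s): [2.79, 2.79, 3.14, 3.14, 3.14, 3.14].

INTERFACE

Orientations are given as a unit quaternion [x, y, z, w].
In Python, from rig import status, viewer, robot gives the robot as it stands.
- The arm moves only by the tool arm_command, never from a script. Its arguments are lists of equal length, an entry for each row: "delta_rot": the turn, a rotation vector about the tool's x, y, z in degrees, a list of three; "delta_pos": the shift along the tool's x, y, z in m, a list of three; "gripper": the closure, from -1 (fully open) to 1 (shut). In form: {"delta_rot": [[rx, ry, rz], ...], "delta_pos": [[dx, dy, dz], ...], "gripper": [gripper, ...]}. A call has 1 to 12 rows; each row is the pose to reach, as a shift and turn from the pose commanded when the call began, along the tool's axes at that moment; what a row does not reach only later rows make up. A row lasts 1/12 s, in which the tool goes at most 41.7 mm and 7.16 degrees, less where a joint would pass 70% of its speed; a pose out of reach is approached as far as the arm can. A call with a gripper value outside its range is refused whole. The fingers move at their own pace and stop on an object; "grip_force" is the grip in N (left out, the last holds). Time passes only in rows, so rows that repeat a pose let the fingers close. It gives the time, the measured TCP pose, the force, the opening and the grip force at its end, in the units of the state.
- status.get_obs(): the state, without advancing time (a new reading comes with each control period).
- viewer.camera(name): name is "scene" or "top"; returns a dict with "pixels" (420x560x3 uint8, blue, green, red), "fx", "fy", "cx", "cy" (pixels), "pose" (4x4, takes a point from camera to world coordinates). Camera axes: x right, y down, z forward; pixel columns grow to the right and rows downward; lengths in m; the calibration is good to about 2 mm. A picture is of the moment at which its call begins. There is no depth.
- robot.hand_in(): hands the job in; it is judged then, once.
The state is a dict: "time": time; "q": joint angles; "joint_velocities": joint speeds; "joint_torque": joint torques, N m; "position": TCP position; "tool_rot": TCP orientation; "ft_force": force on the tool from outside, world axes, zero at the start; "moment": the same for the moment, N m; "grip_width": finger opening in m; "grip_force": force on a finger pad.
Only numpy, scipy, OpenCV 4.12 (cv2) and the standard library are available. Lean on these libraries where they do the work, as an engineer would, in place of code of your own. Each camera call takes 0.05 s, during which the arm holds its last target. There are 200 camera calls.

TASK

The circuit board in the spring-jaw board clamp is to be swapped and I need both my hands for the boards, so be the third hand. Turn the clamp's lock knob counter-clockwise past its click to free the jaw, then pull the jaw back by its bow handle until the jaw's index pointer stands opposite the tip of the rider on the scale. Finish while still holding the handle there against the spring, with the freed board left lying in place on its posts and the rider and the things round about undisturbed.

Things in the scene. Friction and masses are not known exactly. Their poses are not given: they have to be found in the camera images.
- board_clamp: fixed clamp on a dark 144 x 150 mm base plate, top 16 mm up. Origin on the bench under the plate's middle; x points away from the handle (the jaw is pulled to -x), z up. Along x: fixed jaw +50..+64 mm, moving jaw -14..-2 shut (top 42 mm up), cross block -67..-45 (40 mm high, middle boss 52 mm with the lock knob on its axis at -56), bow handle at -114. Scale along the edge y = -68 mm.
- lock_knob (a joint): turn of the lock knob in rad, growing counter-clockwise seen from above; 0 locked, 1.15 stop, unlocked. Starts at 0 to 0.1. A sprung detent resists (up to about 0.1 N m) from 0.25 to 0.6 and throws it back if let go there; past 0.6 it throws it on to about 0.88: past 0.8 it is past its click. While locked, a cross pin blocks the pull rod.
- knob_grip (a point): middle of the lock knob's black grip bar, on the knob's axis, 68 mm above the bench. Bar 40 mm long, 12 wide, 20 high (58 to 78 mm above the bench) on a disc of 34 mm diameter. The bar lies along the clamp's x when the knob reads 1.15, and 1.15 rad clockwise from that at 0.
- spring_jaw (a joint): travel of the moving jaw in m along the clamp's -x; 0 = shut on the board, hard stop at 0.030. A spring drives it shut with 6 N at 0 and 300 N/m more on the way out. The jaw, pull rod and bow handle are one part. The jaw pointer is level with the rider's tip when this equals joint rider.
- handle_grip (a point): middle of the bow handle's top bar, 66 mm above the bench: a round steel bar of 12 mm diameter lying along the clamp's y, straight for 47 mm between legs that are 60 mm apart (centres); free for 21 mm below the bar at the middle and over 29 mm on either side along x. It moves with the jaw.
- jaw_index (a point): tip of the jaw's index pointer beside the scale, 20.5 mm above the bench; moves with the jaw
- rider (a joint): where the rider is set along the scale, in m of jaw travel (0.012 to 0.024); stiff to slide, it is to stay as it is set
- rider_tip (a point): tip of the rider, a black clip 8 mm wide on the edge of the scale whose nose points to the jaw pointer, 20.5 mm above the bench; its frame is parallel to the clamp's
- board: green circuit board 52 x 74 x 2 mm with low parts on it, held between the jaws (52 mm along the clamp's x) and lying on four posts, underside 34 mm above the bench; origin at the centre of its underside
- vial: loose white-capped vial, 27 mm across, 45 mm high, standing to the left of the clamp; origin at the centre of its underside. Leave alone.
- sink: loose finned aluminium heat sink 30 x 42 x 22 mm on the bench to the left; origin at the centre of its underside. Leave alone.
- small_pliers: loose blue-handled pliers, 50 x 122 x 12 mm, lying on the bench toward the robot; origin at the middle of their underside. Leave alone.

How it is judged:
On the way, in this order (a step that is already met when the one before it is completed fails the run):
1. the lock knob is turned past its click while the jaw is still shut (value of joint lock_knob above 0.8 rad and value of joint spring_jaw below 0.005 m), for 0.2 s.
2. the jaw is pulled back by the fingers until its pointer stands opposite the rider (x of jaw_index in the frame of rider_tip between -0.003 and 0.003 m and contact force between the fingers and board_clamp above 4 N), for 0.3 s.
At the end, for the whole second after the job is handed in: the fingers still hold the bow handle (more than 4 N on the clamp) with the jaw pointer within 3 mm of the rider's tip along the scale and at rest, the lock knob past its click, the board lying flat on its posts within 6 mm of where it was, the rider within 3 mm of its setting (all of step 2 and velocity of joint spring_jaw between -0.01 and 0.01 m/s and distance between the grasp point and handle_grip below 0.06 m and value of joint lock_knob above 0.75 rad and distance of board from where it was at the start of the episode below 0.006 m and angle between board's own z axis and vertical below 0.1 rad and contact force between board and the fingers below 0.1 N and distance of rider_tip from where it was at the start of the episode below 0.003 m); the arm keeps its last pose, push and grip.
It fails at once if the rider is shifted on its scale (more than 4 mm) (distance of rider_tip from where it was at the start of the episode above 0.004 m).
It fails at once if the board is knocked out of place (more than 10 mm) (distance of board from where it was at the start of the episode above 0.01 m).
It fails at once if a thing lying about is moved more than 20 mm (distance of any of vial, sink, small_pliers from where it was at the start of the episode above 0.02 m).
It also fails if it takes over 48 s, if anything falls off the work surface, if the arm or the gripper's body presses on something with over 40 N, if the wrist force passes 120 N, or if a joint passes its speed limit or range.

## Working session

There is one attempt and no reset: what is moved stays moved. The work goes in short steps, Python scripts to look and compute and a tool call to move; the robot and the scene stay as the last step left them, time stands still between calls to the robot, and variables do not carry over. Pictures are saved under pics/ and viewed, at most 10 in all, crops included, and the job is handed in when it is done.

Besides the shell and the picture viewer there is one more tool, called by a JSON object that holds its "fn" and its "kwargs", one argument or row to a line. arm_command: Moves the arm, as the interface text tells. Its arguments: {"type":"object","properties":{"delta_rot":{"type":"array","items":{"type":"array","items":{"type":"number"}}},"delta_pos":{"type":"array","items":{"type":"array","items":{"type":"number"}}},"gripper":{"type":"array","items":{"type":"number"}},"grip_force":{"type":"number"}},"required":["delta_rot","delta_pos","gripper"]}

```bash
mkdir -p pics; ls; python3 - <<'E'
from rig import status, viewer, robot
import cv2,numpy as np
print(status.get_obs())
for n in("scene","top"):
    c=viewer.camera(n); cv2.imwrite(f"pics/{n}0.png",c["pixels"]); print(n,c["fx"],c["fy"],c["cx"],c["cy"]); print(np.round(c["pose"],4).tolist())
E
```

```text
pics
{'time': 0.0, 'q': array([-1.37350344e+00,  5.28470263e-01,  1.43388544e+00, -4.90750133e-05,
        1.18135951e+00, -1.78511588e-01]), 'joint_velocities': array([ 0.00137147, -0.00057055,  0.00165564,  0.00137675,  0.00023529,
        0.0019255 ]), 'joint_torque': array([-1.42304165e-03, -4.40052652e+01, -1.76592851e+01,  6.31666020e-02,
        5.82707429e-02, -1.49107168e-04]), 'position': array([ 0.22925303, -0.58066634,  0.22157446]), 'tool_rot': array([ 9.82395957e-01,  1.86807541e-01, -3.26552600e-05, -1.06101854e-03]), 'ft_force': array([-0.59439546, -0.38125278, -0.42244735]), 'moment': array([-0.06970344,  0.04929751, -0.00977471]), 'grip_force': 0.0, 'grip_width': 0.08698954362592395}
scene 489.12268220809864 489.12268220809864 273.372125543497 207.83683840400306
[[-0.4676, -0.5404, 0.6995, -0.1634], [-0.8839, 0.2815, -0.3734, 0.6844], [0.0048, -0.7929, -0.6093, 0.5864], [0.0, 0.0, 0.0, 1.0]]
top 381.61489888349877 381.61489888349877 280.2422323582929 213.78491884367259
[[-0.0013, -0.9889, 0.1484, 0.3029], [-0.9993, -0.0044, -0.0378, 0.3824], [0.038, -0.1484, -0.9882, 0.8993], [0.0, 0.0, 0.0, 1.0]]
```

View pics/scene0.png

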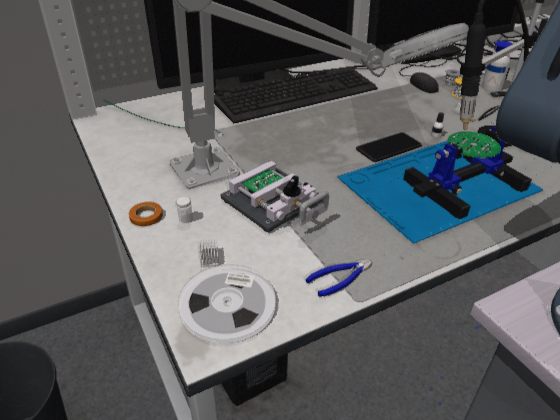

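View pics/top0.png

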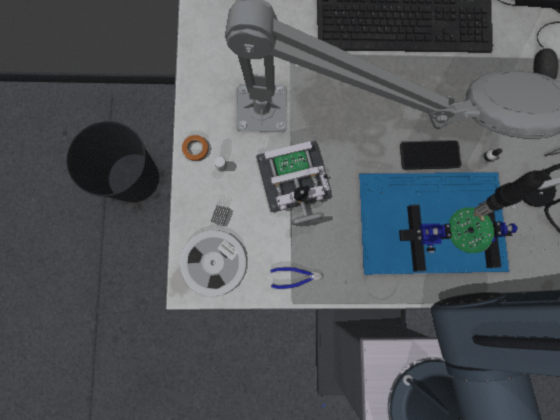

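The scene view shows the clamp around (275,195) with the knob at (293,187) and the handle at (314,205). In the top view the clamp is around (294,176), the knob at (302,193) and the handle at (308,217). Next I'll zoom in on both.

```bash
python3 - <<'E'
import cv2,numpy as np
a=cv2.imread("pics/scene0.png")[150:240,210:340]; b=cv2.imread("pics/top0.png")[135:235,250:340]
a=cv2.resize(a,None,fx=6,fy=6,interpolation=cv2.INTER_CUBIC); b=cv2.resize(b,None,fx=6,fy=6,interpolation=cv2.INTER_CUBIC)
cv2.imwrite("pics/sc.png",a);cv2.imwrite("pics/tc.png",b)
E
```

```text
(no output)
```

View pics/sc.png

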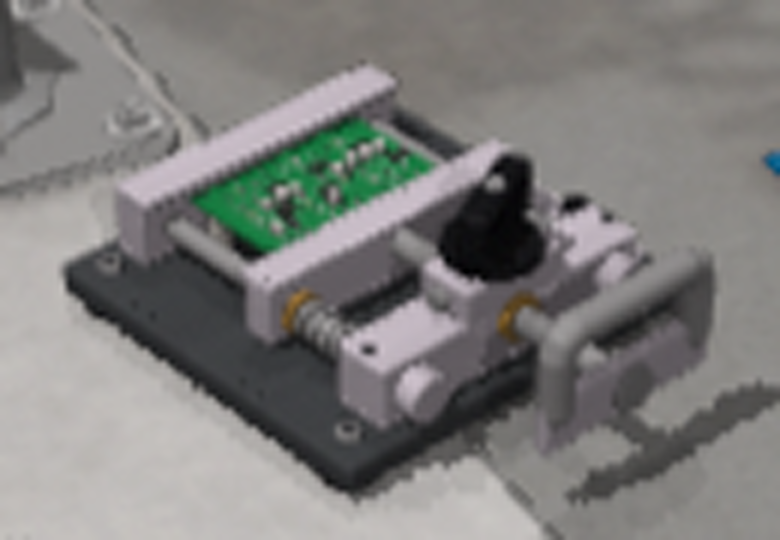

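View pics/tc.png

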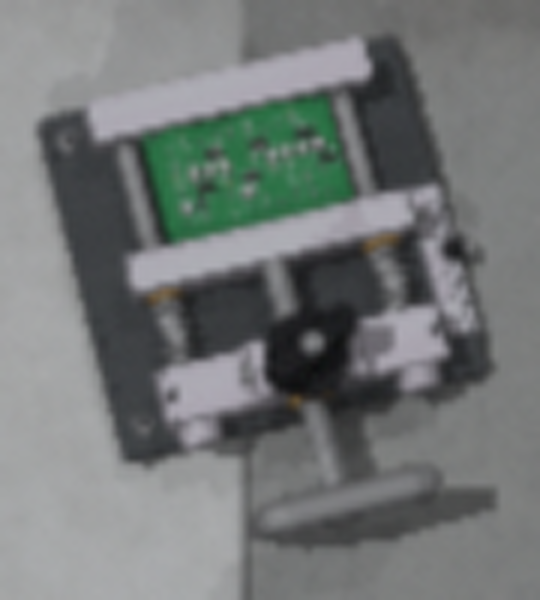

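The scene crop shows the knob disc at (490,250), with the bar pointing up and away, and the bow bar running from (560,345) to (705,260). The top crop shows plate corners at (40,120), (390,35), (490,370) and (125,460), the bar from (258,520) to (438,478), and the black rider at (458,250) on the scale.

```bash
cat >h.py <<'E'
import numpy as np,cv2
CAL={}
def ray(c,uv,z):
    d=c["pose"][:3,:3]@np.array([(uv[0]-c["cx"])/c["fx"],(uv[1]-c["cy"])/c["fy"],1]);o=c["pose"][:3,3]
    return o+d*(z-o[2])/d[2]
def proj(c,p):
    q=c["pose"][:3,:3].T@(np.asarray(p)-c["pose"][:3,3]);return np.array([c["fx"]*q[0]/q[2]+c["cx"],c["fy"]*q[1]/q[2]+c["cy"]])
E
python3 - <<'E'
from rig import viewer
from h import *
c=viewer.camera("top");s=viewer.camera("scene")
f=lambda u,v,z:ray(c,(250+(u-2.5)/6,135+(v-2.5)/6),z)
g=lambda u,v,z:ray(s,(210+(u-2.5)/6,150+(v-2.5)/6),z)
w=np.array([f(42,118,.016),f(390,35,.016),f(492,372,.016),f(125,462,.016)])
m=np.array([[72,75],[72,-75],[-72,-75],[-72,75]])/1e3
def fit(m,w):
    a=m-m.mean(0);b=w[:,:2]-w[:,:2].mean(0)
    th=np.arctan2((a[:,0]*b[:,1]-a[:,1]*b[:,0]).sum(),(a*b).sum())
    R=np.array([[np.cos(th),-np.sin(th)],[np.sin(th),np.cos(th)]]);t=w[:,:2].mean(0)-R@m.mean(0);return th,R,t
th,R,t=fit(m,w);print("plate",th,t,np.round((w[:,:2]-t)@R*1e3,1).tolist())
L=lambda p:np.round((p[:2]-t)@R*1e3,1)
print("fixedjaw top corners",L(f(92,103,.042)),L(f(365,40,.042)))
print("movjaw",L(f(130,255,.042)),L(f(440,187,.042)))
print("bar ends",L(f(258,520,.066)),L(f(438,478,.066)))
print("bar ends scene",L(g(552,352,.066)),L(g(700,262,.066)))
print("knob centre",L(f(310,345,.058)),"screw",L(f(313,342,.078)), "scene",L(g(492,183,.078)))
print("rider",L(f(458,250,.0205)),L(f(445,247,.0205)))
print("scene plate",L(g(68,270,.016)),L(g(350,478,.016)))
M=lambda x,y:np.r_[R@[x,y]+t,0]
for n,x,y in(("knob",-.056,0),("handle",-.114,0)):print(n,M(x,y))
E
```

```text
plate 0.2521625417411948 [0.52820603 0.31722451] [[71.4, 72.4], [71.6, -72.1], [-71.8, -74.9], [-71.2, 74.6]]
fixedjaw top corners [64.6 53.5] [ 63.9 -56.4]
movjaw [ 2.5 54.2] [ -0.3 -69.2]
bar ends [-111.5   35.1] [-112.7  -33.6]
bar ends scene [-113.    34.5] [-111.3  -30.5]
knob centre [-51.3  -1.7] screw [-54.1  -0.2] scene [-51.1  -0.6]
rider [-21.8 -74. ] [-19.4 -69.3]
scene plate [70.2 74.6] [-71.7  76.5]
knob [0.47397703 0.30325259 0.        ]
handle [0.41781127 0.28878166 0.        ]
```

```bash
python3 - <<'E'
from rig import viewer
from h import *
c=viewer.camera("top");s=viewer.camera("scene")
def tri(a,b):
    da=ray(c,a,0)-c["pose"][:3,3];db=ray(s,b,0)-s["pose"][:3,3];oa=c["pose"][:3,3];ob=s["pose"][:3,3]
    k=np.linalg.lstsq(np.c_[da,-db],ob-oa,rcond=None)[0];p=oa+k[0]*da;q=ob+k[1]*db
    return np.round((p+q)/2,3),round(np.linalg.norm(p-q),3)
print("lamp base",ray(c,(262,108),0).round(3),"lampbase corners",ray(c,(288,130),0).round(3))
for n,a,b in(("lamp elbow",(250,28),(192,2)),("lamp joint",(448,107),(376,62)),("lamp head start",(468,104),(390,57)),("head end",(555,110),(465,30)),("wand tip",(482,213),(466,128)),("wand mid",(500,200),(470,95)),("wand body",(530,188),(472,55)),("boardholder knob",(433,232),(447,155)),("pcb",(472,230),(474,146)),("robot top?",(450,320),(515,110))):print(n,*tri(a,b))
for n,p in(("edge near",(300,307)),("edge left",(172,200)),("pliers L",(272,280)),("pliers R",(320,276)),("vial",(221,163)),("sink",(221,215))):print(n,ray(c,p,0).round(3))
E
```

```text
lamp base [0.703 0.393 0.   ] lampbase corners [0.647 0.329 0.   ]
lamp elbow [0.67  0.404 0.359] 0.01
lamp joint [0.619 0.026 0.205] 0.002
lamp head start [ 0.625 -0.014  0.207] 0.004
head end [ 0.589 -0.163  0.25 ] 0.027
wand tip [ 0.426 -0.071  0.119] 0.008
wand mid [ 0.441 -0.073  0.183] 0.004
wand body [ 0.452 -0.072  0.261] 0.018
boardholder knob [0.383 0.026 0.105] 0.005
pcb [ 0.391 -0.06   0.098] 0.003
robot top? [0.228 0.091 0.282] 0.007
edge near [0.221 0.303 0.   ]
edge left [0.47  0.605 0.   ]
pliers L [0.282 0.367 0.   ]
pliers R [0.291 0.255 0.   ]
vial [0.562 0.491 0.   ]
sink [0.434 0.489 0.   ]
```

View images.

The scene shows a wand and boom standing near (0.45,-0.07), right in the sweep path. I'll look closer before swinging past it.

```bash
python3 - <<'E'
import cv2,numpy as np
a=cv2.imread("pics/scene0.png")[0:200,360:560]; b=cv2.imread("pics/top0.png")[130:330,360:560]
f=lambda x:cv2.resize(x,(400,400),interpolation=cv2.INTER_CUBIC)
cv2.imwrite("pics/wand.png",np.hstack([f(a),f(b)]))
E
```

```text
(no output)
```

View pics/wand.png

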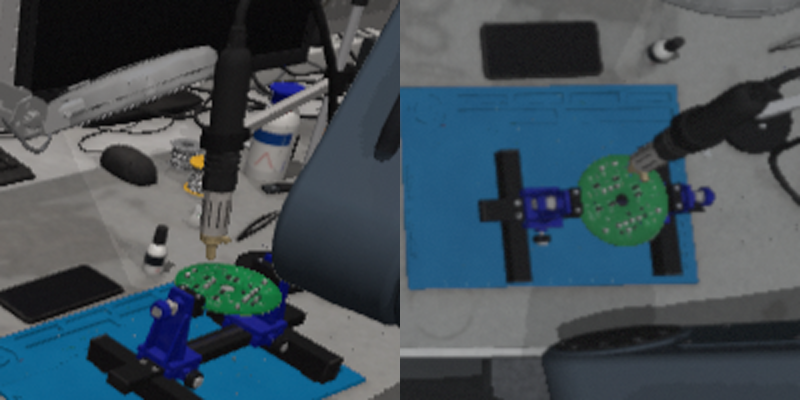

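{"fn": "arm_command", "kwargs": {
  "delta_rot": [
    [0,0,3],
    [0,0,6],
    [0,0,9],
    [0,0,12],
    [0,0,15],
    [0,0,18],
    [0,0,21],
    [0,0,25],
    [0,0,28],
    [0,0,30],
    [0,0,30],
    [0,0,30]
  ],
  "delta_pos": [
    [0,-0.015,-0.02],
    [0,-0.04,-0.04],
    [0,-0.07,-0.06],
    [0,-0.1,-0.08],
    [0,-0.13,-0.09],
    [0,-0.16,-0.09],
    [0,-0.19,-0.09],
    [0,-0.215,-0.09],
    [0,-0.235,-0.09],
    [0,-0.25,-0.09],
    [0,-0.25,-0.09],
    [0,-0.25,-0.09]
  ],
  "gripper": [-1,-1,-1,-1,-1,-1,-1,-1,-1,-1,-1,-1]
}}

```text
time: 1.3
position: [0.1377, -0.3489, 0.313]
tool_rot: [0.997, -0.074, 0.0, 0.001]
ft_force: [-0.5, -0.5, 0.5]
grip_width: 0.087
grip_force: 0.0
```

```bash
cat >>h.py <<'E'
def deltas(pos,phi,W):
    """W rows: world x,y,z, tool-x angle; tool down with tool-x world angle phi"""
    o=[];c,s=np.cos(phi),np.sin(phi)
    for x,y,z,a in W:
        d=np.array([x,y,z])-pos
        o.append(([round(c*d[0]+s*d[1],4),round(s*d[0]-c*d[1],4),round(-d[2],4)],round(-np.degrees(a-phi),1)))
    return o
E
python3 - <<'E'
from h import *
p=np.array([.1377,-.3489,.313]);phi=-.148
az=np.linspace(-1.195,.5,23)[1:]
W=[(.375*np.cos(a),.375*np.sin(a),.313,phi) for a in az]
print([d[0] for d in deltas(p,phi,W[:12])]);print([d[0] for d in deltas(W[11][:3],phi,W[12:])])
E
```

```text
[[np.float64(0.0244), np.float64(-0.0155), np.float64(-0.0)], [np.float64(0.0475), np.float64(-0.0327), np.float64(-0.0)], [np.float64(0.0693), np.float64(-0.0517), np.float64(-0.0)], [np.float64(0.0896), np.float64(-0.0723), np.float64(-0.0)], [np.float64(0.1082), np.float64(-0.0943), np.float64(-0.0)], [np.float64(0.1251), np.float64(-0.1178), np.float64(-0.0)], [np.float64(0.1401), np.float64(-0.1425), np.float64(-0.0)], [np.float64(0.1531), np.float64(-0.1682), np.float64(-0.0)], [np.float64(0.1642), np.float64(-0.1949), np.float64(-0.0)], [np.float64(0.1731), np.float64(-0.2224), np.float64(-0.0)], [np.float64(0.1799), np.float64(-0.2505), np.float64(-0.0)], [np.float64(0.1845), np.float64(-0.279), np.float64(-0.0)]]
[[np.float64(0.0024), np.float64(-0.0288), np.float64(-0.0)], [np.float64(0.0026), np.float64(-0.0577), np.float64(-0.0)], [np.float64(0.0006), np.float64(-0.0865), np.float64(-0.0)], [np.float64(-0.0036), np.float64(-0.1151), np.float64(-0.0)], [np.float64(-0.0101), np.float64(-0.1432), np.float64(-0.0)], [np.float64(-0.0186), np.float64(-0.1708), np.float64(-0.0)], [np.float64(-0.0293), np.float64(-0.1976), np.float64(-0.0)], [np.float64(-0.042), np.float64(-0.2236), np.float64(-0.0)], [np.float64(-0.0567), np.float64(-0.2485), np.float64(-0.0)], [np.float64(-0.0732), np.float64(-0.2722), np.float64(-0.0)]]
```

{"fn": "arm_command", "kwargs": {
  "delta_rot": [
    [0,0,0],
    [0,0,0],
    [0,0,0],
    [0,0,0],
    [0,0,0],
    [0,0,0],
    [0,0,0],
    [0,0,0],
    [0,0,0],
    [0,0,0],
    [0,0,0],
    [0,0,0]
  ],
  "delta_pos": [
    [0.024,-0.016,0],
    [0.048,-0.033,0],
    [0.069,-0.052,0],
    [0.09,-0.072,0],
    [0.108,-0.094,0],
    [0.125,-0.118,0],
    [0.14,-0.143,0],
    [0.153,-0.168,0],
    [0.164,-0.195,0],
    [0.173,-0.222,0],
    [0.18,-0.25,0],
    [0.184,-0.279,0]
  ],
  "gripper": [-1,-1,-1,-1,-1,-1,-1,-1,-1,-1,-1,-1]
}}

```text
time: 2.3
position: [0.3634, -0.0997, 0.3128]
tool_rot: [0.997, -0.073, 0.001, 0.0]
ft_force: [0.6, -0.3, -0.6]
grip_width: 0.0871
grip_force: 0.0
```

{"fn": "arm_command", "kwargs": {
  "delta_rot": [
    [0,0,0],
    [0,0,0],
    [0,0,0],
    [0,0,0],
    [0,0,0],
    [0,0,0],
    [0,0,0],
    [0,0,0],
    [0,0,0],
    [0,0,0]
  ],
  "delta_pos": [
    [0.002,-0.029,0],
    [0.003,-0.058,0],
    [0.001,-0.087,0],
    [-0.004,-0.115,0],
    [-0.01,-0.143,0],
    [-0.019,-0.171,0],
    [-0.029,-0.198,0],
    [-0.042,-0.224,0],
    [-0.057,-0.249,0],
    [-0.073,-0.272,0]
  ],
  "gripper": [-1,-1,-1,-1,-1,-1,-1,-1,-1,-1]
}}

```text
time: 3.13
position: [0.33, 0.1819, 0.3128]
tool_rot: [0.997, -0.073, 0.001, -0.0]
ft_force: [0.7, -0.3, -0.5]
grip_width: 0.0871
grip_force: 0.0
```

{"fn": "arm_command", "kwargs": {
  "delta_rot": [
    [0,0,-7],
    [0,0,-14],
    [0,0,-21],
    [0,0,-28],
    [0,0,-35],
    [0,0,-42],
    [0,0,-49],
    [0,0,-56],
    [0,0,-63],
    [0,0,-70],
    [0,0,-77],
    [0,0,-84]
  ],
  "delta_pos": [
    [0.01,-0.012,0.01],
    [0.02,-0.024,0.02],
    [0.03,-0.036,0.03],
    [0.04,-0.048,0.04],
    [0.05,-0.06,0.05],
    [0.06,-0.072,0.06],
    [0.072,-0.084,0.07],
    [0.084,-0.096,0.085],
    [0.096,-0.108,0.1],
    [0.108,-0.12,0.115],
    [0.118,-0.132,0.125],
    [0.125,-0.141,0.133]
  ],
  "gripper": [-1,-1,-1,-1,-1,-1,-1,-1,-0.2,-0.2,-0.2,-0.2]
}}

```text
time: 4.13
position: [0.4755, 0.3025, 0.1776]
tool_rot: [0.788, 0.615, 0.0, -0.0]
ft_force: [-0.2, 0.7, 1.3]
grip_width: 0.0681
grip_force: 0.0
```

{"fn": "arm_command", "kwargs": {
  "delta_rot": [
    [0,0,-7],
    [0,0,-14],
    [0,0,-21],
    [0,0,-28],
    [0,0,-35],
    [0,0,-42],
    [0,0,-49],
    [0,0,-56],
    [0,0,-56]
  ],
  "delta_pos": [
    [0,0,0],
    [0,0,0],
    [0,0,0],
    [0,0,0.01],
    [0,0,0.02],
    [0,0,0.03],
    [0,0,0.04],
    [0,0,0.05],
    [0,0,0.05]
  ],
  "gripper": [-0.2,-0.2,-0.2,-0.2,-0.2,-0.2,-0.2,-0.2,-0.2]
}}

```text
time: 4.88
position: [0.4731, 0.3012, 0.127]
tool_rot: [0.409, 0.912, -0.001, -0.001]
ft_force: [0.1, -0.2, 0.6]
grip_width: 0.052
grip_force: 0.0
```

```bash
python3 - <<'E'
from rig import viewer,status
import cv2,numpy as np
from h import *
o=status.get_obs();print(o["position"],o["tool_rot"],o["q"])
a=viewer.camera("scene")["pixels"][110:240,210:360]; c=viewer.camera("top");b=c["pixels"][120:250,230:360]
f=lambda x,n:cv2.resize(x,(n,520),interpolation=cv2.INTER_CUBIC)
cv2.imwrite("pics/n1.png",np.hstack([f(a,400*15//13-60),f(b,390)])[:, :800])
E
```

```text
[0.47308447 0.3011711  0.12700592] [ 0.40914494  0.91246806 -0.00108974 -0.0011251 ] [ 3.67629432e-01  5.73217443e-01  1.68071533e+00  7.94109296e-05
  8.90791917e-01 -3.60182272e-01]
```

View pics/n1.png

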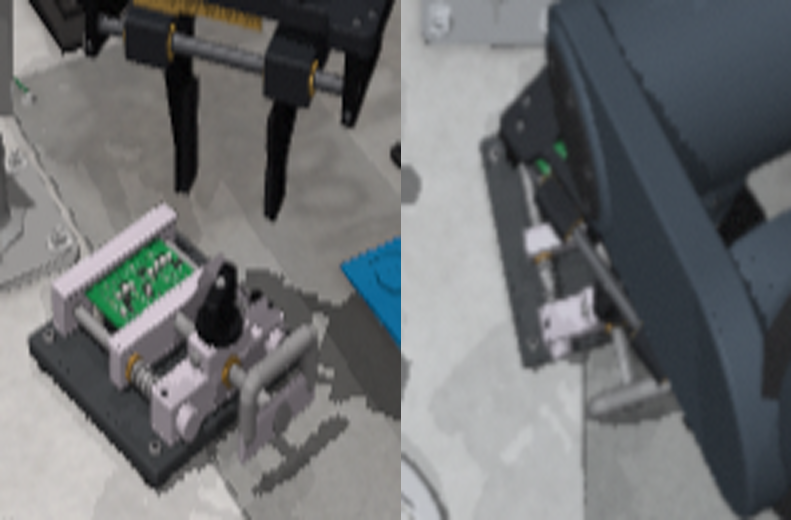

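The tool is above the knob, with the fingertips at (185,190) and (272,215) in the crop and the knob bar at (222,285) still locked. I'm descending and gripping.

{"fn": "arm_command", "kwargs": {
  "delta_rot": [
    [0,0,0],
    [0,0,0],
    [0,0,0],
    [0,0,0],
    [0,0,0],
    [0,0,0]
  ],
  "delta_pos": [
    [0,0.003,0.01],
    [0,0.003,0.025],
    [0,0.003,0.04],
    [0,0.003,0.053],
    [0,0.003,0.062],
    [0,0.003,0.065]
  ],
  "gripper": [-0.2,-0.2,-0.2,-0.2,-0.2,-0.2]
}}

```text
time: 5.48
position: [0.475, 0.3029, 0.0631]
tool_rot: [0.411, 0.912, -0.001, -0.001]
ft_force: [0.2, 0.3, 0.4]
grip_width: 0.052
grip_force: 0.0
```

{"fn": "arm_command", "kwargs": {
  "delta_rot": [
    [0,0,0],
    [0,0,0],
    [0,0,0],
    [0,0,0],
    [0,0,0],
    [0,0,0],
    [0,0,0],
    [0,0,0]
  ],
  "delta_pos": [
    [0,0,0],
    [0,0,0],
    [0,0,0],
    [0,0,0],
    [0,0,0],
    [0,0,0],
    [0,0,0],
    [0,0,0]
  ],
  "gripper": [1,1,1,1,1,1,1,1],
  "grip_force": 20
}}

```text
time: 6.15
position: [0.4775, 0.3048, 0.0651]
tool_rot: [0.411, 0.912, 0.003, 0.002]
ft_force: [1.9, 5.8, -1.7]
grip_width: 0.0117
grip_force: 20.0
```

```bash
python3 - <<'E'
from rig import status
print(status.get_obs())
E
```

```text
{'time': 6.15, 'q': array([ 0.36986058,  0.67423081,  1.70960629,  0.00262563,  0.75141644,
       -0.35567783]), 'joint_velocities': array([ 0.00240525,  0.00212819, -0.00540527, -0.00235297,  0.00663984,
       -0.00036348]), 'joint_torque': array([-1.85314167e+00, -4.33482850e+01, -8.14315528e+00, -7.30762761e-01,
        1.12923156e+00, -1.64127637e-04]), 'position': array([0.47747867, 0.3047575 , 0.06513949]), 'tool_rot': array([0.4110294 , 0.91161613, 0.0028884 , 0.0015849 ]), 'ft_force': array([ 1.93829424,  5.80851408, -1.69654274]), 'moment': array([ 0.76731299, -0.42023456,  0.02093002]), 'grip_force': 20.00090181827545, 'grip_width': 0.011718895161951154}
```

{"fn": "arm_command", "kwargs": {
  "delta_rot": [
    [0,0,0],
    [0,0,-5],
    [0,0,-11],
    [0,0,-17],
    [0,0,-23],
    [0,0,-29],
    [0,0,-35],
    [0,0,-41],
    [0,0,-47],
    [0,0,-53],
    [0,0,-59],
    [0,0,-59]
  ],
  "delta_pos": [
    [0,0.003,0],
    [0,0.003,0],
    [0,0.003,0],
    [0,0.003,0],
    [0,0.003,0],
    [0,0.003,0],
    [0,0.003,0],
    [0,0.003,0],
    [0,0.003,0],
    [0,0.003,0],
    [0,0.003,0],
    [0,0.003,0]
  ],
  "gripper": [1,1,1,1,1,1,1,1,1,1,1,1],
  "grip_force": 30
}}

```text
time: 7.15
position: [0.4772, 0.3041, 0.0651]
tool_rot: [-0.093, 0.996, -0.001, -0.0]
ft_force: [-1.6, -2.8, 4.8]
grip_width: 0.012
grip_force: 30.0
```

```bash
python3 - <<'E'
from rig import status
print(status.get_obs())
E
```

```text
{'time': 7.15, 'q': array([ 3.70490750e-01,  6.75962788e-01,  1.70482286e+00, -1.70254737e-03,
        7.62067431e-01, -1.38523234e+00]), 'joint_velocities': array([-3.83985127e-04,  7.27388698e-07, -1.24767100e-03,  3.15164607e-03,
       -2.40300191e-03,  1.40239001e-01]), 'joint_torque': array([  1.22837372, -40.38858891, -10.56781679,   0.51313682,
        -0.45661574,  -0.60297506]), 'position': array([0.47722326, 0.30406118, 0.06506711]), 'tool_rot': array([-9.29451938e-02,  9.95670854e-01, -7.37760099e-04, -4.44810326e-04]), 'ft_force': array([-1.61839047, -2.81875989,  4.83625749]), 'moment': array([-0.42303233,  0.01202634, -0.0424834 ]), 'grip_force': 29.996481835842133, 'grip_width': 0.011966256555557928}
```

Knob is at about 1.09 rad. Next I'll hold briefly, release, lift, and move over the handle while turning the tool.

{"fn": "arm_command", "kwargs": {
  "delta_rot": [
    [0,0,0],
    [0,0,0],
    [0,0,0],
    [0,0,0],
    [0,0,0],
    [0,0,0],
    [0,0,0],
    [0,0,0],
    [0,0,0],
    [0,0,0],
    [0,0,0]
  ],
  "delta_pos": [
    [0,0,0],
    [0,0,0],
    [0,0,0],
    [0,0,0],
    [0,0,0],
    [0,0,0],
    [0,0,-0.01],
    [0,0,-0.025],
    [0,0,-0.04],
    [0,0,-0.055],
    [0,0,-0.06]
  ],
  "gripper": [1,1,0.3,0.3,0.3,0.3,0.3,0.3,0.3,0.3,0.3]
}}

```text
time: 8.07
position: [0.4788, 0.3056, 0.1271]
tool_rot: [-0.092, 0.996, 0.001, 0.002]
ft_force: [0.2, 0.5, -0.4]
grip_width: 0.0302
grip_force: 0.0
```

```bash
python3 - <<'E'
from rig import status,viewer
from h import *
o=status.get_obs();p=o["position"];t=o["tool_rot"];phi=2*np.arctan2(t[1],t[0]);print(p,phi,o["grip_width"])
print(deltas(p,phi,[(.4206,.2896,.11,1.823)]))
c=viewer.camera("scene")["pixels"][130:230,240:350];cv2.imwrite("pics/n2.png",cv2.resize(c,None,fx=5,fy=5,interpolation=cv2.INTER_CUBIC))
E
```

```text
[0.47876762 0.30556382 0.12711897] 3.3252296018562135 0.03020553418375709
[([np.float64(0.0601), np.float64(-0.0051), np.float64(0.0171)], np.float64(86.1))]
```

View pics/n2.png

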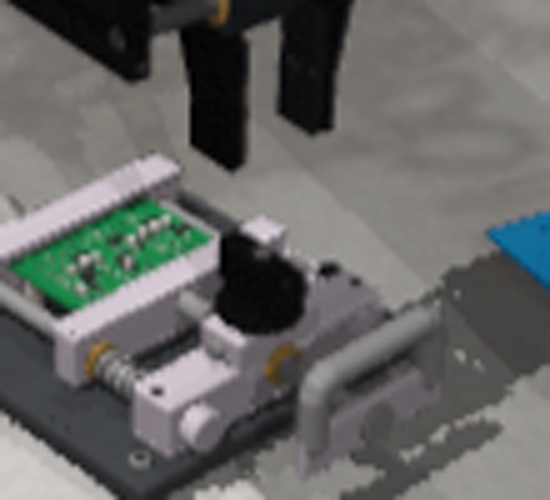

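The knob bar at (255,285) now lies along the clamp's x, unlocked. The handle bar runs from (315,375) to (430,310).

{"fn": "arm_command", "kwargs": {
  "delta_rot": [
    [0,0,7],
    [0,0,14],
    [0,0,21],
    [0,0,28],
    [0,0,35],
    [0,0,42],
    [0,0,49],
    [0,0,56],
    [0,0,63],
    [0,0,70],
    [0,0,77],
    [0,0,84]
  ],
  "delta_pos": [
    [0.005,-0.001,0],
    [0.01,-0.001,0],
    [0.015,-0.001,0],
    [0.02,-0.002,0],
    [0.025,-0.002,0],
    [0.03,-0.003,0],
    [0.035,-0.003,0],
    [0.04,-0.003,0],
    [0.045,-0.004,0],
    [0.05,-0.004,0],
    [0.055,-0.005,0],
    [0.06,-0.005,0]
  ],
  "gripper": [0.3,0.3,0.3,0.3,0.3,0.3,0.3,0.3,0.3,0.3,0.3,0.3]
}}

```text
time: 9.12
position: [0.4187, 0.2887, 0.1241]
tool_rot: [0.601, 0.8, -0.001, -0.0]
ft_force: [1.1, 0.8, -0.6]
grip_width: 0.0305
grip_force: 0.0
```

{"fn": "arm_command", "kwargs": {
  "delta_rot": [
    [0,0,2],
    [0,0,2],
    [0,0,2]
  ],
  "delta_pos": [
    [0,0,0],
    [0,0,0.01],
    [0,0,0.017]
  ],
  "gripper": [0.3,0.3,0.3]
}}

```text
time: 9.37
position: [0.4193, 0.289, 0.1067]
tool_rot: [0.612, 0.791, -0.0, -0.0]
ft_force: [0.3, -1.3, 0.3]
grip_width: 0.0308
grip_force: 0.0
```

```bash
python3 - <<'E'
from rig import status,viewer
from h import *
o=status.get_obs();p=o["position"];t=o["tool_rot"];phi=2*np.arctan2(t[1],t[0]);print(p,phi,o["grip_width"],o["q"])
print(deltas(p,phi,[(.4206,.2896,.053,1.823)]))
c=viewer.camera("scene")["pixels"][120:230,240:360];cv2.imwrite("pics/n3.png",cv2.resize(c,None,fx=5,fy=5,interpolation=cv2.INTER_CUBIC))
E
```

```text
[0.41929586 0.28898072 0.10666581] 1.8255284828832472 0.0307885923788643 [3.83700266e-01 5.53757159e-01 1.82609723e+00 1.19870549e-05
 7.61770027e-01 1.28959435e-01]
[([np.float64(0.0003), np.float64(0.0014), np.float64(0.0537)], np.float64(0.1))]
```

View pics/n3.png

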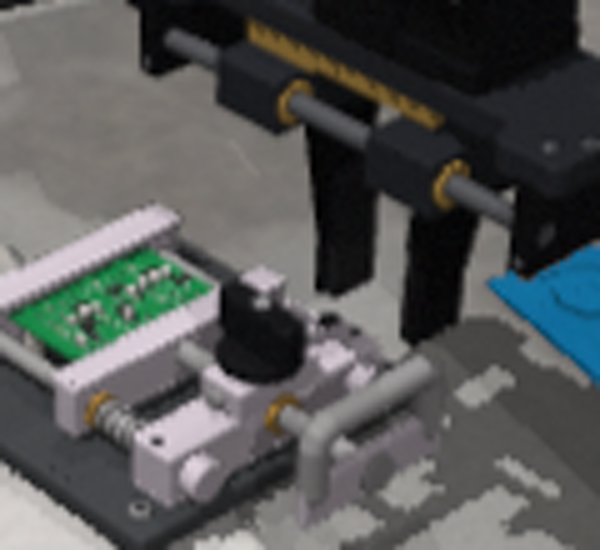

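The fingertips straddle the bar's line, so I'm descending and gripping.

{"fn": "arm_command", "kwargs": {
  "delta_rot": [
    [0,0,0],
    [0,0,0],
    [0,0,0],
    [0,0,0],
    [0,0,0],
    [0,0,0]
  ],
  "delta_pos": [
    [0,0.001,0.01],
    [0,0.001,0.022],
    [0,0.001,0.034],
    [0,0.001,0.044],
    [0,0.001,0.051],
    [0,0.001,0.053]
  ],
  "gripper": [0.3,0.3,0.3,0.3,0.3,0.3]
}}

```text
time: 9.92
position: [0.4196, 0.2889, 0.0529]
tool_rot: [0.612, 0.791, -0.001, -0.001]
ft_force: [-0.2, -0.7, 0.6]
grip_width: 0.0303
grip_force: 0.0
```

{"fn": "arm_command", "kwargs": {
  "delta_rot": [
    [0,0,0],
    [0,0,0],
    [0,0,0],
    [0,0,0],
    [0,0,0],
    [0,0,0]
  ],
  "delta_pos": [
    [0,0,0],
    [0,0,0],
    [0,0,0],
    [0,0,0],
    [0,0,0],
    [0,0,0]
  ],
  "gripper": [1,1,1,1,1,1],
  "grip_force": 30
}}

```text
time: 10.42
position: [0.4219, 0.2897, 0.0551]
tool_rot: [0.612, 0.791, 0.002, 0.001]
ft_force: [2.4, 1.0, -0.6]
grip_width: 0.0109
grip_force: 30.0
```

```bash
python3 - <<'E'
from rig import status,viewer
from h import *
o=status.get_obs();p=o["position"];t=o["tool_rot"];phi=2*np.arctan2(t[1],t[0]);print(p,phi,o["grip_width"],o["ft_force"],o["grip_force"])
c=viewer.camera("top");cv2.imwrite("pics/t2.png",c["pixels"])
a=c["pixels"][140:215,275:350];b=cv2.imread("pics/top0.png")[150:200,310:345]
cv2.imwrite("pics/n4.png",np.hstack([cv2.resize(a,(420,420),interpolation=cv2.INTER_CUBIC),cv2.resize(b,(350,500),interpolation=cv2.INTER_CUBIC)[:420]]))
E
```

```text
[0.4219299  0.28974881 0.05509784] 1.8243882340760134 0.010882823676061212 [ 2.38686221  0.9690528  -0.63744016] 29.999798834323883
```

View pics/n4.png

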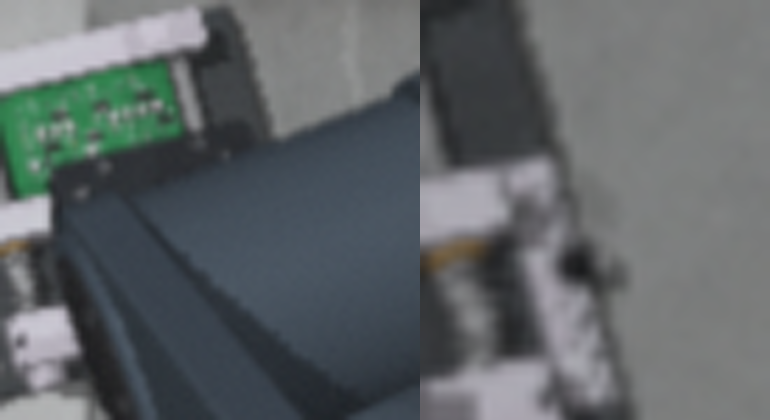

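The arm now hides the scale from the top camera. I'll check whether the scene camera sees the rider, and enlarge that region of the first images.

```bash
python3 - <<'E'
from rig import status,viewer
from h import *
th=.2522;R=np.array([[np.cos(th),-np.sin(th)],[np.sin(th),np.cos(th)]]);t=np.array([.5282,.3172])+R@[.002,0]
W=lambda x,y,z:np.r_[R@[x/1e3,y/1e3]+t,z/1e3]
s=viewer.camera("scene");c=viewer.camera("top")
for x in(-50,-40,-30,-20,-10,0):print(x,"scene",proj(s,W(x,-71,20.5)).round(1),"top",proj(c,W(x,-71,20.5)).round(1))
a=cv2.imread("pics/top0.png")[158:200,308:338];b=cv2.imread("pics/scene0.png")[165:205,285:325]
f=lambda x,w,h:cv2.resize(cv2.convertScaleAbs(x,alpha=1.3),(w,h),interpolation=cv2.INTER_NEAREST)
cv2.imwrite("pics/n5.png",np.hstack([f(a,400,560),f(b,400,400) if 0 else np.vstack([f(b,400,400),np.zeros((160,400,3),np.uint8)])]))
E
```

```text
-50 scene [315.1 190. ] top [327.7 187. ]
-40 scene [311.5 187.8] top [326.5 183. ]
-30 scene [308.  185.7] top [325.4 179. ]
-20 scene [304.4 183.6] top [324.3 175. ]
-10 scene [301.  181.5] top [323.2 171.1]
0 scene [297.5 179.5] top [322.1 167.1]
```

View pics/n5.png

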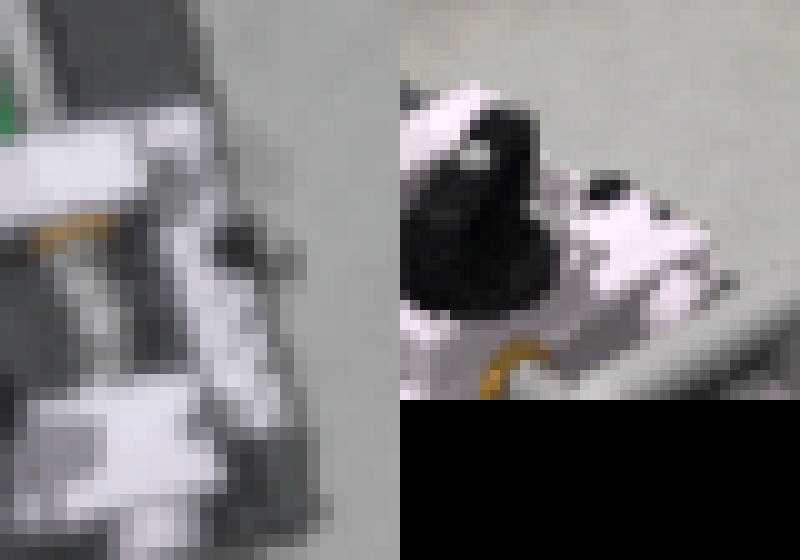

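That's 10 pictures, so the rest has to be numeric. In the top half of the last picture the rider is the dark blob at about (325,176), with the grey pointer at about (320,171) against the scale. In the scene camera the rider is at about (305,183). I'll compute from the centroids.

```bash
python3 - <<'E'
from rig import viewer
from h import *
c=viewer.camera("top");s=viewer.camera("scene")
th=.2522;R=np.array([[np.cos(th),-np.sin(th)],[np.sin(th),np.cos(th)]]);t=np.array([.5282,.3172])+R@[.002,0]
L=lambda p:np.r_[((p[:2]-t)@R*1e3),p[2]*1e3].round(1)
g=cv2.cvtColor(cv2.imread("pics/top0.png"),6);h=cv2.cvtColor(cv2.imread("pics/scene0.png"),6)
print("top cols318-331 rows166-182\n",g[166:183,316:332]);print("scene cols 300-314 rows 178-190\n",h[179:190,299:314])
def cen(im,r0,r1,c0,c1,th):
    w=np.clip(th-im[r0:r1,c0:c1].astype(float),0,None);r,k=np.mgrid[r0:r1,c0:c1];return np.array([(w*k).sum(),(w*r).sum()])/w.sum()
a=cen(g,173,179,323,328,90);b=cen(h,181,186,303,309,90);print(a,b)
for z in(.0165,.0205,.0245):print(z,L(ray(c,a,z)),L(ray(s,b,z)))
p=cen(g,168,174,318,323,165);print("pointer",p,L(ray(c,p,.0205)))
E
```

```text
top cols318-331 rows166-182
 [[ 88  93 100 114 133 148 141 102  90 118 124 125 126 127 126 127]
 [148 140 128 152 157 165 154 113  88 112 116 120 127 127 126 127]
 [168 154 127 153 151 146 143 117  89 109 113 115 122 126 127 126]
 [171 158 124 122 116 125 142 108  78  93 110 112 116 120 126 127]
 [172 166 142  99  89 105 121 105  95  88 110 111 113 118 126 127]
 [170 165 147  89  83  93  99 106 103  90 111 112 113 119 124 127]
 [152 127 108  86  92  98 100 124 114  93 113 116 117 118 127 127]
 [104  81  66  72  91  99 120 142 113  96  99 114 122 124 127 126]
 [ 70  52  44  62  93 112 125 132  96  77  70  95 116 125 128 127]
 [ 52  40  48  78 120 152 149 121  69  45  49  81 113 114 126 128]
 [ 46  39  49  71 115 157 149 106  49  34  35  73 104  95 108 126]
 [ 53  46  53  66  98 145 152 120  65  41  38  55  79  82  98 125]
 [ 58  44  45  54  87 132 156 144 110  90  79  56  70  82  98 125]
 [ 84  64  54  57  75 118 156 157 143 134 129  76  83 109 117 126]
 [ 93  66  50  57  69 108 154 153 143 152 135  98  89 116 124 126]
 [114  83  50  50  60  93 136 155 154 152 116  95  89 115 125 126]
[... 348 characters left out ...]
 140]
 [110 108 109 137 130  48  32  25  59 111 142 142 143 141 140]
 [ 98  95 112 131  86  15  24  44  96 161 150 128 140 142 141]
 [111 101 128 159  95  98  95 158 167 188 174 116 100 125 142]
 [119 118 136 149 139 176 168 187 189 190 182 102  64 125 131]
 [ 79 117 118 179 177 193 189 190 189 188 184 162 155 167 166]
 [ 39  96  98 146 149 189 189 188 187 185 184 183 183 184 184]
 [ 28  59  94 119 113 142 148 185 183 182 183 183 184 183 178]]
[325.53816794 176.13167939] [305.12403101 183.49354005]
0.0165 [-22.5 -74.1  16.5] [-16.7 -76.6  16.5]
0.0205 [-23.3 -73.2  20.5] [-20.7 -72.3  20.5]
0.0245 [-24.1 -72.3  24.5] [-24.6 -68.1  24.5]
pointer [319.95817728 171.07428215] [ -8.2 -63.5  20.5]
```

Pointer-to-rider travel comes out at about 14.5 mm (range 13.3–15.2). I'm pulling in stages and reading the measured travel from the grip's zero position.

{"fn": "arm_command", "kwargs": {
  "delta_rot": [
    [0,0,0],
    [0,0,0],
    [0,0,0],
    [0,0,0],
    [0,0,0],
    [0,0,0],
    [0,0,0],
    [0,0,0]
  ],
  "delta_pos": [
    [0,-0.003,0],
    [0,-0.006,0],
    [0,-0.009,0],
    [0,-0.012,0],
    [0,-0.015,0],
    [0,-0.016,0],
    [0,-0.016,0],
    [0,-0.016,0]
  ],
  "gripper": [1,1,1,1,1,1,1,1],
  "grip_force": 40
}}

```text
time: 11.33
position: [0.4098, 0.2867, 0.0551]
tool_rot: [0.612, 0.791, 0.004, 0.003]
ft_force: [9.4, 0.4, -3.4]
grip_width: 0.0106
grip_force: 40.0
```

```bash
cat >m.py <<'E'
from rig import status,viewer
from h import *
o=status.get_obs();p=o["position"];u=np.array([np.cos(.2522),np.sin(.2522)])
print("travel",-(p[:2]-[.4219,.2897])@u,"F",o["ft_force"]@np.r_[u,0],p,o["grip_width"],o["tool_rot"])
h=cv2.cvtColor(viewer.camera("scene")["pixels"],6);print(h[179:190,294:314])
E
python3 m.py
```

```text
travel 0.012505314463006154 F 9.196997808003847 [0.4097696  0.28665974 0.05514436] 0.010592172191500836 [0.61195525 0.79087511 0.00438186 0.00285132]
[[167 190 190 190 190 169 130 118 129 124 138 137 140 135  70   5   7  13
   27  27]
 [ 94 135 193 174 132 114  84 108 140 140 139 140 140 136  69   7   9  15
   28  27]
 [ 18  54 121 111  81  80  84 111 142 141 140 141 142 137  91   8   7  18
   26  28]
 [  7  11  19  39  62  80  82 107 164 137 105  93  90 106 100   9   8  19
   27  25]
 [ 19  11   8  14  30  53  72  98 118 138  48  34  27  56  84   8   9  20
   26  25]
 [ 25  20  17  17  11  20  44  76  72  97  16  24  37  55  88   6   8   9
   18  26]
 [ 21  23  21  20  15   8  24  61  68  56  52  52  86  89  93  10   8   7
    8  18]
 [ 18  20  22  23  14  11  23  70  94  93  94  89 100 100  95  23   4   8
    9  12]
 [ 14  17  16  14  10   7  23  71 104 101 102 100 100 100  94  28   6   8
    9  11]
 [ 16  17  16  12  10  11  23  71 101 100 101 101 100 100  93  43   8   7
   10  13]
 [ 17  13  17  18  11  10  29  77  96 101 100  99  98  97  93  49   8   7
    8  12]]
```

Travel is 12.5 mm at 9.2 N, which fits the spring. I'm going on to about 14 mm.

{"fn": "arm_command", "kwargs": {
  "delta_rot": [
    [0,0,0],
    [0,0,0],
    [0,0,0],
    [0,0,0],
    [0,0,0],
    [0,0,0],
    [0,0,0],
    [0,0,0],
    [0,0,0],
    [0,0,0]
  ],
  "delta_pos": [
    [0,-0.001,0],
    [0,-0.0018,0],
    [0,-0.0018,0],
    [0,-0.0018,0],
    [0,-0.0018,0],
    [0,-0.0018,0],
    [0,-0.0018,0],
    [0,-0.0018,0],
    [0,-0.0018,0],
    [0,-0.0018,0]
  ],
  "gripper": [1,1,1,1,1,1,1,1,1,1]
}}

```text
time: 12.22
position: [0.4087, 0.2864, 0.0552]
tool_rot: [0.612, 0.791, 0.005, 0.003]
ft_force: [9.5, 0.7, -4.6]
grip_width: 0.0107
grip_force: 40.0
```

```bash
python3 m.py; python3 - <<'E'
from rig import viewer
import cv2,numpy as np
a=viewer.camera("top")["pixels"];g=cv2.cvtColor(a,6);g0=cv2.cvtColor(cv2.imread("pics/top0.png"),6)
m=lambda b:cv2.inRange(cv2.cvtColor(b,40),(50,120,40),(75,255,255))
for b in(cv2.imread("pics/scene0.png"),viewer.camera("scene")["pixels"]):
    k=m(b)[160:205,235:290];y,x=np.nonzero(k);print("board px scene",len(x),x.mean(),y.mean())
E
```

```text
travel 0.013652886098394327 F 9.340261744940365 [0.40865897 0.28637089 0.05515592] 0.01073194295278056 [0.61200452 0.7908329  0.00487173 0.00317057]
[[166 191 190 190 189 188 163 127 112 118 123 137 141 141 133   6   9  12
   23  26]
 [ 95 134 190 190 170 129 110  91 132 140 139 140 141 141 133   8   8   9
   23  28]
 [ 18  53 123 127 114  81  81  94 142 141 139 140 142 142 132  30  10   9
   24  27]
 [ 12  13  28  40  63  81  81  99 164 139 105  93  90 111 133  38   6  12
   26  26]
 [ 21  11  10  13  30  54  69  87 118 129  48  33  27  61 100  60   7  10
   27  27]
 [ 25  19  18  16  11  20  41  67  52  82  16  22  36  55  90  58  10   8
   19  26]
 [ 21  25  24  19  16   9  35  95  63  65 103  52  85  88  95  49   9  10
    7  14]
 [ 16  19  23  23  15   8  28  78  78  83 113  89 100 100  97  66   6   8
    6   8]
 [ 14  16  17  16  12  10  35  97  97  96 103 100 100 100  97  71   6   6
   10   8]
 [ 15  16  15  11   8   7  31  86 101 100 100 100  99  98  96  84   7   6
    9  10]
 [ 16  17  14  15  10   9  28  77  96 100  99 100  97  98  97  91   9   8
    7   9]]
board px scene 290 24.982758620689655 20.341379310344827
board px scene 421 27.86935866983373 22.10688836104513
```

```bash
python3 - <<'E'
from rig import viewer
from h import *
s=viewer.camera("scene");th=.2522;R=np.array([[np.cos(th),-np.sin(th)],[np.sin(th),np.cos(th)]]);t=np.array([.5282,.3172])
L=lambda u,v,z:((ray(s,(u,v),z)[:2]-t)@R*1e3).round(1)
for q in((301,184),(302,184),(303,184),(304,183),(305,183),(306,183),(307,183)):print(q,L(*q,.0205))
for b in(cv2.imread("pics/scene0.png"),s["pixels"]):
    k=cv2.inRange(cv2.cvtColor(b,40),(50,120,40),(75,255,255))[160:205,235:290];y,x=np.nonzero(k);print(x.min(),x.max(),y.min(),y.max(),[int(x[y==r].min()) for r in range(12,26,3)],[int(x[y==r].max()) for r in range(12,26,3)])
E
```

```text
(301, 184) [-14.3 -64.8]
(302, 184) [-15.7 -66.3]
(303, 184) [-17.1 -67.8]
(304, 183) [-15.9 -71.9]
(305, 183) [-17.3 -73.4]
(306, 183) [-18.6 -74.9]
(307, 183) [-20.  -76.4]
7 46 10 31 [28, 22, 16, 10, 8] [37, 31, 45, 39, 33]
7 48 10 33 [28, 22, 16, 10, 8] [37, 31, 47, 48, 42]
```

The board hasn't moved. The scene camera suggests the pointer is about 1 mm short, so I'll add a little.

{"fn": "arm_command", "kwargs": {
  "delta_rot": [
    [0,0,0],
    [0,0,0],
    [0,0,0],
    [0,0,0],
    [0,0,0],
    [0,0,0],
    [0,0,0],
    [0,0,0]
  ],
  "delta_pos": [
    [0,-0.001,0],
    [0,-0.001,0],
    [0,-0.001,0],
    [0,-0.001,0],
    [0,-0.001,0],
    [0,-0.001,0],
    [0,-0.001,0],
    [0,-0.001,0]
  ],
  "gripper": [1,1,1,1,1,1,1,1]
}}

```text
time: 13.08
position: [0.4079, 0.2862, 0.0552]
tool_rot: [0.612, 0.791, 0.005, 0.003]
ft_force: [10.4, 0.4, -5.4]
grip_width: 0.011
grip_force: 40.0
```

```bash
python3 m.py
```

```text
travel 0.014436555521236205 F 10.149481135857078 [0.40789915 0.286179   0.05516773] 0.011025005116906498 [0.61199224 0.79084088 0.00504073 0.00328687]
[[166 190 191 190 190 188 180 139 108 117 115 125 140 141 132  40   8   9
   15  26]
 [ 95 134 191 191 183 142 123  99 118 140 138 140 142 142 134  61   9  10
   15  27]
 [ 18  56 125 138 125  92  80  87 122 142 140 140 142 141 135  70   7   9
   17  27]
 [ 12  15  35  59  62  80  81  90 135 138 105  93  90 111 135  69   7  10
   18  28]
 [ 18  10   9  12  30  54  70  83 110 130  49  34  27  60 104  91   7   7
   21  27]
 [ 26  20  16  15   9  21  44  78  79  87  17  21  35  54  92  79   9   8
   18  24]
 [ 21  24  22  20  16  10  33  86  77  75 106  84  86  89  99  86   7   7
   11  13]
 [ 18  20  23  22  14  12  27  76  74  82 115 100  99 100 100  94   6   5
   10   9]
 [ 15  18  19  19  12  10  38  99  95  94 103 100 100 100 100  93   8   7
    6   6]
 [ 15  15  16  16  12  11  32  87 101  99 100 100  99  99  98  91  23   9
    7  10]
 [ 17  18  15  13  11  12  28  77  96 101 100 100  98  97  97  91  28   5
    8   8]]
```

```bash
python3 -c "
from rig import robot
print(robot.hand_in())"
```

```text
the job is handed in; nothing more can be done
None
```

Job handed in: the knob is unlocked at about 1.09 rad and the gripper is still holding the bow handle against the spring, with the jaw pulled back about 14.4 mm. The arm hides the scale from the top camera, so the pointer-to-rider match is an estimate (13–15 mm of travel) rather than seen; the board and rider look unmoved, and the hand-in gave no verdict.

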